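# Feed the bonder stage carriage to its index mark

### The job

On the wire bonder's feed stage, turn the bar knob that rides on the sliding carriage until the carriage's pointer is in line with the V-nosed index block on the rail (not with the round limit post), then let go. Leave the similar knob of the vacuum valve beside the stage as it is.

Things in the scene. Friction and masses are not known exactly. Their poses are not given: they have to be found in the camera images.
- feed_knob: Black bar knob on the sliding aluminium carriage (195 x 120 mm) of the white stage. Origin: on its upright turning axis, at its foot on the carriage, 44 mm above the bench. Skirt 50 mm across, 8 mm high; above it the grip bar, 50 mm long along the knob's x, 14 mm thick along y, 8 to 50 mm above the origin. Turning needs about 0.15 N m; no spring. Nothing else within 130 mm of the axis tops 60 mm.
- pointer (a point): Tip of the dark pointer at the middle of the carriage's edge nearest the robot, 76 mm from the knob's axis, 41 mm above the bench. Carriage, pointer and knob travel together 40 mm per rad of knob turn (rack and pinion): clockwise from above moves them along +y of index_mark (left, seen from the robot), counter-clockwise along -y. The fingers must follow. Up to 1.8 rad either way of mid-travel.
- index_mark (a point): Tip of the V nose of the dark steel index block (28 mm wide, 22 high) fixed on the stage's strip nearest the robot, left or right of the starting pointer, 42 mm above the bench. Its x points away from the robot across the stage, its y along the carriage's travel: pointer in line when its y here is 0 (33 to 55 mm off at the start). The round post, 24 mm across, on the other side is a limit post.
- vacuum_valve (a joint): Turn (rad, 0 as found, clockwise from above positive) of a like black bar knob on a 90 mm square aluminium valve block that stands by itself on the bench, right of the stage, without rails. To be left as it is.

How it is judged:
By the outcome, as a careful person would: the job done as asked, in the order asked, and still so for the second after the job is handed in, with the robot touching nothing.
It also fails if it takes over 35 s, if anything falls off the work surface, if the arm or the gripper's body presses on something with over 40 N, if the wrist force passes 120 N, or if a joint passes its speed limit or range.

### The arm

A 6-joint arm with a two-finger parallel gripper is mounted at the origin on the work surface. World frame = base frame: x ahead of the robot, y to its left, z up, the work surface at z = 0. Lengths are in m, angles in rad, forces in N, time in s.
With the tool pointing down it reaches from about 0.225 to 0.875 m from the base axis. Payload 3.4 kg.
Tool frame: the origin (TCP) lies at the very end of the fingers, on their centre line; the grasp point (between the pads) lies 19 mm behind it (manip.hold_point_z is the distance from the TCP to the grasp point, in m); z points along the fingers, y is the line along which they close (so a half turn about z gives the same grasp; the last joint's range is limited). The gripper opens to 85 mm and grips with 20 to 120 N. Pads are 22 mm wide; open, the fingers measure 114 mm over their backs; the gripper's body (76 mm by 85 mm) begins 54 mm behind the grasp point. The pads swing forward as they close: fully open they stand 13 mm farther back than shut.
Start: joints at [-1.446, 0.276, 1.505, -0, 1.361, -0.121], TCP at [0.14, -0.558, 0.231] pointing down, gripper open.
Joint ranges: [-2.89, 2.89], [-0.75, 2.08], [0.22, 2.7], [-1.18, 4.32], [0.11, 2.71], [-2.7, 2.7]. Speed limits (rad/s): [2.57, 2.57, 3.14, 3.14, 3.14, 3.14].

### API

Orientations are given as a unit quaternion [w, x, y, z].
In Python, from rig import readout, viewer, order, manip gives the robot as it stands. The module is installed in compiled form; this text tells all that it offers.
- The arm moves only by the tool send_rows, never from a script. Its arguments are lists of equal length, an entry for each row: "xyz": the shift along the world's x, y, z in m, a list of three; "delta_rot": the turn, a rotation vector about the world's x, y, z in degrees, a list of three. In form: {"xyz": [[tx, ty, tz], ...], "delta_rot": [[wx, wy, wz], ...]}. A call has 1 to 12 rows; each row shifts and turns the commanded pose from where the row before left it; what a row does not reach is not made up. A row lasts 1/10 s, in which the tool goes at most 50 mm and 8.59 degrees, less where a joint would pass 70% of its speed; a pose out of reach is approached as far as the arm can. A call with a gripper value outside its range is refused whole. "gripper" is the finger opening in m, from 0 to 0.0854, set as the call begins (left out, the last holds). The fingers move at their own pace and stop on an object; "force" is the grip in N (left out, the last holds). Time passes only in rows, so rows that do not move let the fingers close. It gives the time, the measured TCP pose, the force, the opening and the grip force at its end, in the units of the state.
- readout.get_state(): the state, without advancing time (a new reading comes with each control period).
- viewer.get_image(name): name is "scene" or "top" or "wrist"; returns a dict with "color" (420x560x3 uint8, red, green, blue), "depth" (420x560 float32, m along the optical axis (not along the pixel's ray), 0 where there is no reading), "K" (3x3 intrinsics, pixels), "camera_from_world" (4x4, takes a point from world to camera coordinates). Camera axes: x right, y up, looking along -z (the intrinsics and any distortion apply to the point x, -y, -z); pixel columns grow to the right and rows downward; lengths in m; the calibration is good to about 2 mm. A picture is of the moment at which its call begins.
- order.sign_off(): hands the job in; it is judged then, once.
The state is a dict: "clock": time; "qpos": joint angles; "qd": joint speeds; "effort": joint torques, N m; "position": TCP position; "ee_rot": TCP orientation; "contact_force": force on the tool from outside, world axes, zero at the start; "moment": the same for the moment, N m; "width": finger opening in m; "gripper_force": force on a finger pad.
Only numpy, scipy, OpenCV 4.12 (cv2) and the standard library are available. Lean on these libraries where they do the work, as an engineer would, in place of code of your own. Each camera call takes 0.05 s, during which the arm holds its last target. There are 200 camera calls.

## Working session

There is one attempt and no reset: what is moved stays moved. The work goes in short steps, Python scripts to look and compute and a tool call to move; the robot and the scene stay as the last step left them, time stands still between calls to the robot, and variables do not carry over. Pictures are saved under pics/ and viewed, at most 10 in all, crops included, and the job is handed in when it is done.

Besides the shell and the picture viewer there is one more tool, called by a JSON object that holds its "method" and its "body". send_rows: Moves the arm, as the interface text tells. Its arguments: {"type":"object","properties":{"xyz":{"type":"array"},"delta_rot":{"type":"array"},"gripper":{"type":"number"},"force":{"type":"number"}},"required":["xyz","delta_rot"]}

```bash
mkdir -p pics; cat > h.py <<'E'
import numpy as np,cv2
from rig import readout,viewer,order,manip
def grab(n,f):
    d=viewer.get_image(n); cv2.imwrite('pics/'+f,d['color'][:,:,::-1]); np.savez('/tmp/'+f+'.npz',**d); return d
def ray(d,u,v,z):
    K=d['K'];T=d['camera_from_world'];R=T[:3,:3];c=-R.T@T[:3,3]
    r=R.T@np.array([(u-K[0,2])/K[0,0],-(v-K[1,2])/K[1,1],-1]); return c+r*(z-c[2])/r[2]
E
python3 - <<'E'
from h import *
a=grab('top','t1.png');b=grab('scene','s1.png')
print(readout.get_state()); print(a['K'],a['camera_from_world'])
E
```

```text
{'clock': 0.1, 'qpos': array([-1.44600496e+00,  2.76553563e-01,  1.50602115e+00, -2.66886505e-05,
        1.36067587e+00, -1.21034533e-01]), 'qd': array([-1.74094723e-03, -6.64445299e-04, -2.81531026e-03,  5.78817286e-04,
       -2.78033044e-05, -4.68317547e-05]), 'effort': array([ 2.14331267e-03, -4.17696404e+01, -2.46404529e+01, -1.15757466e-04,
        5.79584768e-03, -2.07118734e-05]), 'position': array([ 0.13983808, -0.55725422,  0.23050793]), 'ee_rot': array([-8.28942126e-04,  9.92455025e-01,  1.22606430e-01, -1.46056404e-05]), 'contact_force': array([ 0.36613487, -0.33002891, -0.29323145]), 'moment': array([-0.0074416 ,  0.02975619, -0.02124417]), 'gripper_force': 0.0, 'width': 0.0852463389440128}
[[520.13726013   0.         285.85317974]
 [  0.         520.13726013 202.12046223]
 [  0.           0.           1.        ]] [[-0.02660769 -0.99956107 -0.01302648 -0.11589978]
 [ 0.997019   -0.0274796   0.07209701 -0.51197435]
 [-0.07242333 -0.01106931  0.99731255 -1.11856193]
 [ 0.          0.          0.          1.        ]]
```

View pics/t1.png

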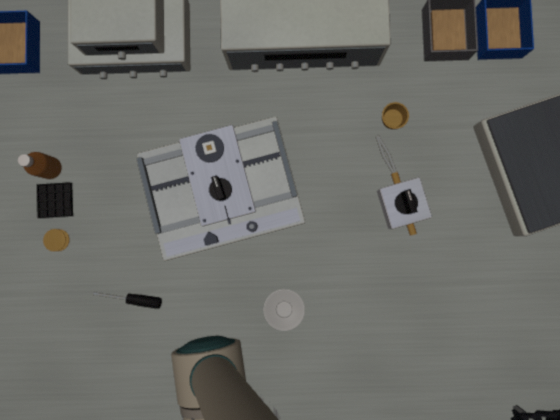

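View pics/s1.png

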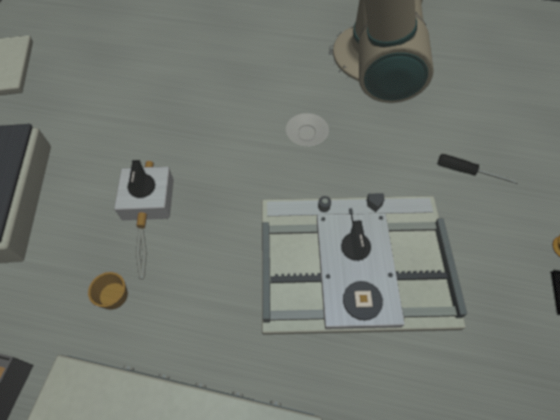

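The top view shows the feed knob near (220,189), the pointer tip near (229,222), the V block near (211,238), the post at (252,227) and the valve at (406,202). I'll zoom in next.

```bash
python3 - <<'E'
from h import *
im=cv2.imread('pics/t1.png')[110:265,130:310]
cv2.imwrite('pics/t1c.png',cv2.convertScaleAbs(cv2.resize(im,None,fx=3.8,fy=3.8,interpolation=cv2.INTER_CUBIC),alpha=1.6))
a=dict(np.load('/tmp/t1.png.npz'))
for n,u,v,z in [('knob skirt',220,189,.05),('pt',229.5,222.5,.041),('idx',210,233,.042),('post',252,227,.05),('valve',406,202,.05)]: print(n,ray(a,u,v,z).round(4))
E
```

```text
knob skirt [0.5382 0.0094 0.05  ]
pt [ 0.4666 -0.0084  0.041 ]
idx [0.4453 0.0335 0.042 ]
post [ 0.4555 -0.057   0.05  ]
valve [ 0.4996 -0.3842  0.05  ]
```

View pics/t1c.png

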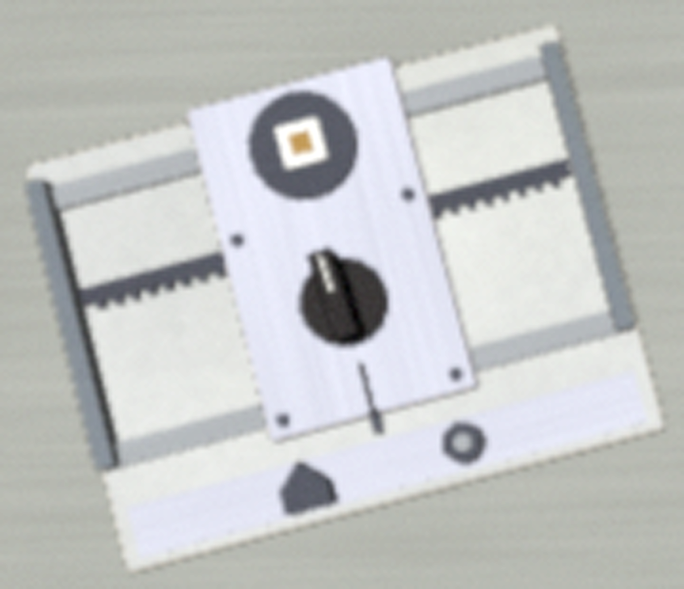

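```bash
python3 - <<'E'
from h import *
a=dict(np.load('/tmp/t1.png.npz'))
P=lambda x,y,z:ray(a,130+(x+.5)/3.8-.5,110+(y+.5)/3.8-.5,z)
def ang(p,q):d=q-p;return np.degrees(np.arctan2(d[1],d[0]))
print('carriage edge',ang(P(665-192,382,.044),P(388,58,.044)),ang(P(273,440,.044),P(190,110,.044)))
print('carr front',ang(P(473,382,.044),P(273,440,.044))-90,'strip',ang(P(663,425,.02),P(130,570,.02))-90)
pt=P(379,432,.041);ix=P(301,462,.042);k=P(343,301,.05);print(pt,ix,k)
for th in (14,15,16):
  t=np.radians(th);y=np.array([-np.sin(t),np.cos(t),0]);x=np.array([np.cos(t),np.sin(t),0]);print(th,(pt-ix)@y,(pt-ix)@x,(k-pt)@x,(k-pt)@y)
# bar by depth
D=a['depth'];K=a['K'];T=a['camera_from_world']
v,u=np.mgrid[165:215,195:245];d=D[v,u]
c=np.stack([(u-K[0,2])/K[0,0]*d,-(v-K[1,2])/K[1,1]*d,-d],-1)
w=(c-T[:3,3])@T[:3,:3]
m=w[...,2]>.075;p=w[m];print(m.sum(),p.mean(0),np.percentile(w[...,2],[50,95,99]))
r=cv2.minAreaRect(p[:,:2].astype(np.float32)*1000);print(r)
e,V=np.linalg.eigh(np.cov(p[:,:2].T));print(np.degrees(np.arctan2(V[1,1],V[0,1])),np.sqrt(e*12))
E
```

```text
carriage edge 13.399743192223422 13.259833396994935
carr front 14.637205968279105 strip 13.663848141092444
[ 0.46489789 -0.00812996  0.041     ] [0.44921434 0.0359036  0.042     ] [0.5385194  0.00960463 0.05      ]
14 -0.04651976587326961 0.004565008959902477 0.07572502189735496 -0.0006028564863966572
15 -0.046592351079361626 0.0037524318255391944 0.07570296731331366 -0.0019243485280586062
16 -0.046650743803964626 0.0029387116640912305 0.07565785287207762 -0.0032452543945173324
201 [ 0.52876516 -0.00186597  0.1669919 ] [0.04557258 0.09392403 0.09816085]
((482.8987731933594, -52.08213806152344), (210.0203094482422, 35.174110412597656), 48.41461944580078)
51.722910819904484 [0.03090278 0.17011907]
```

```bash
python3 - <<'E'
from h import *
a=dict(np.load('/tmp/t1.png.npz'))
D=a['depth'];K=a['K'];T=a['camera_from_world']
v,u=np.mgrid[165:215,195:245];d=D[v,u]
c=np.stack([(u-K[0,2])/K[0,0]*d,-(v-K[1,2])/K[1,1]*d,-d],-1)
w=(c-T[:3,3])@T[:3,:3]
for lo in (.075,.085):
  m=(w[...,2]>lo)&(w[...,2]<.105)&(np.hypot(w[...,0]-.5385,w[...,1]-.0096)<.035);p=w[m];print(m.sum(),p.mean(0))
  print(cv2.minAreaRect(p[:,:2].astype(np.float32)*1000))
  e,V=np.linalg.eigh(np.cov(p[:,:2].T));print(np.degrees(np.arctan2(V[1,1],V[0,1])),np.sqrt(e*12))
s=readout.get_state();from scipy.spatial.transform import Rotation as R
q=s['ee_rot'];print(R.from_quat(np.r_[q[1:],q[0]]).as_matrix().round(3))
E
```

```text
187 [0.53643227 0.00864777 0.093326  ]
((537.0276489257812, 9.491607666015625), (49.45735549926758, 14.204713821411133), 17.537525177001953)
-162.85091358137214 [0.01475652 0.05098119]
171 [0.53688419 0.00916296 0.09459088]
((536.9237670898438, 9.458770751953125), (49.04182052612305, 14.204713821411133), 17.537527084350586)
-162.6314610769136 [0.01427717 0.04941176]
[[ 0.97   0.243 -0.   ]
 [ 0.243 -0.97   0.002]
 [ 0.    -0.002 -1.   ]]
```

Clear plan: the knob axis is near (0.5375, 0.0095) with the bar at 17.4°, and the carriage must go about 46 mm along +y, so about 1.16 rad clockwise. I'll approach with the tool half a turn round, so the last joint stays well inside its range.

{"method": "send_rows", "body": {"xyz": [[0.018,0.026,0],[0.018,0.026,0],[0.018,0.026,0],[0.018,0.026,0],[0.018,0.026,0],[0.018,0.026,0],[0.018,0.026,0],[0.018,0.026,0],[0.018,0.026,0],[0.018,0.026,0],[0.018,0.026,0]], "delta_rot": [[0,0,8.3],[0,0,8.3],[0,0,8.3],[0,0,8.3],[0,0,8.3],[0,0,8.3],[0,0,8.3],[0,0,8.3],[0,0,8.3],[0,0,8.3],[0,0,8.3]], "gripper": 0.0854}}

```text
clock: 1.2
position: [0.3383, -0.2704, 0.2311]
ee_rot: [-0.0, 0.604, 0.797, 0.0]
contact_force: [0.0, 0.4, 0.2]
width: 0.0851
gripper_force: 0.0
```

{"method": "send_rows", "body": {"xyz": [[0.018,0.026,0],[0.018,0.026,0],[0.018,0.026,0],[0.018,0.026,0],[0.018,0.026,0],[0.018,0.026,0],[0.018,0.026,0],[0.018,0.026,0],[0.018,0.026,0],[0.018,0.026,0],[0.018,0.0,0],[0,0,0]], "delta_rot": [[0,0,8.3],[0,0,8.3],[0,0,8.3],[0,0,8.3],[0,0,8.3],[0,0,8.3],[0,0,8.3],[0,0,8.3],[0,0,8.3],[0,0,8.3],[0,0,8.3],[0,0,0.7]]}}

```text
clock: 2.4
position: [0.5376, -0.0111, 0.2307]
ee_rot: [0.0, -0.152, 0.988, -0.0]
contact_force: [-0.5, -0.7, 0.2]
width: 0.0851
gripper_force: 0.0
```

```bash
cat >> h.py <<'E'
def st():
    s=readout.get_state();q=s['ee_rot'];w,x,y,z=q
    ty=np.array([2*(x*y-w*z),1-2*(x*x+z*z)]) # tool y axis
    print('t',s['clock'],'pos',s['position'].round(4),'bar dir',round((np.degrees(np.arctan2(ty[1],ty[0]))-90)%180,2),'tilt',(2*(x*z+w*y),2*(y*z-w*x)),'q6',s['qpos'][5],'F',s['contact_force'].round(1),'M',s['moment'].round(2),'w',s['width'],s['gripper_force'])
E
python3 - <<'E'
from h import *
st();d=grab('wrist','w1.png');st()
E
```

```text
t 2.4 pos [ 0.5376 -0.0111  0.2307] bar dir 17.51 tilt (np.float64(0.0004037590906755536), np.float64(-2.4871428902984038e-05)) q6 -2.026437106580706 F [-0.5 -0.7  0.2] M [-0.04 -0.   -0.  ] w 0.08511259508169254 0.0
t 2.45 pos [ 0.536  -0.0115  0.2306] bar dir 17.34 tilt (np.float64(-0.0015859923844390956), np.float64(-2.4747734833887057e-05)) q6 -2.024555052619839 F [-0.5 -0.4 -0.2] M [ 0.03 -0.04 -0.03] w 0.08573067028921398 0.0
```

View pics/w1.png

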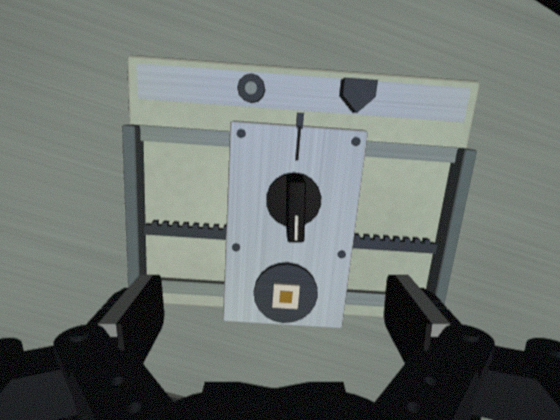

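The wrist view shows the knob skirt at (293,199), the pointer tip at (300,114), the V nose at (357,112) and the post at (251,88). I'll measure from here.

```bash
python3 - <<'E'
from h import *
a=dict(np.load('/tmp/w1.png.npz'))
pt=ray(a,299.5,113.5,.041);ix=ray(a,357,112.5,.042);k=ray(a,293.5,199,.051)
print(pt,ix,k)
f=ray(a,232,122,.044);g=ray(a,366,130,.044);d=g-f;print('carr',np.degrees(np.arctan2(d[1],d[0]))-90)
f=ray(a,130,58,.02);g=ray(a,477,83,.02);d=g-f;print('strip',np.degrees(np.arctan2(d[1],d[0]))-90)
for th in (13.6,15): 
  t=np.radians(th);y=np.array([-np.sin(t),np.cos(t),0]);print((pt-ix)@y,(pt-k)@y)
f=ray(a,297,176,.094);g=ray(a,295,241,.094);d=g-f;print('bar',np.degrees(np.arctan2(d[1],d[0])),(f+g)/2)
E
```

```text
[ 0.46551744 -0.01065582  0.041     ] [0.44983134 0.03626091 0.042     ] [0.53696527 0.00703006 0.051     ]
carr 14.212906469557936
strip 13.677695428486984
-0.04928969473687901 -0.00038959703379449166
-0.04937794280337105 0.0014088057722920141
bar 16.741425081148968 [0.5356617  0.00629142 0.094     ]
```

{"method": "send_rows", "body": {"xyz": [[0,0.01,-0.02],[0,0.009,-0.03],[0,0,-0.03],[0,0,-0.03],[0,0,-0.025],[0,0,-0.02],[0,0,-0.012],[0,0,0]], "delta_rot": [[0,0,0],[0,0,0],[0,0,0],[0,0,0],[0,0,0],[0,0,0],[0,0,0],[0,0,0]]}}

```text
clock: 3.25
position: [0.5338, 0.0069, 0.063]
ee_rot: [-0.002, -0.15, 0.989, 0.001]
contact_force: [-0.8, -1.0, 0.2]
width: 0.0856
gripper_force: 0.0
```

{"method": "send_rows", "body": {"xyz": [[0,0,0],[0,0,0],[0,0,0],[0,0,0],[0,0,0],[0,0,0],[0,0,0],[0,0,0],[0,0,0],[0,0,0]], "delta_rot": [[0,0,0],[0,0,0],[0,0,0],[0,0,0],[0,0,0],[0,0,0],[0,0,0],[0,0,0],[0,0,0],[0,0,0]], "gripper": 0.0, "force": 60}}

```text
clock: 4.25
position: [0.5363, 0.007, 0.065]
ee_rot: [0.0, -0.151, 0.989, -0.0]
contact_force: [-0.5, -1.6, 5.7]
width: 0.0127
gripper_force: 59.3
```

```bash
python3 - <<'E'
from h import *
st();grab('wrist','w2.png')
E
```

```text
t 4.25 pos [0.5363 0.007  0.065 ] bar dir 17.38 tilt (np.float64(0.0009868522307334951), np.float64(-0.00038918392823959877)) q6 -1.9904592593262485 F [-0.5 -1.6  5.7] M [-0.19  0.18 -0.1 ] w 0.01272614859974533 59.280343651771545
```

View pics/w2.png

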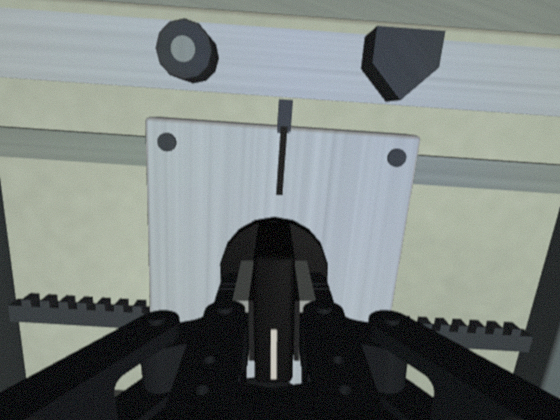

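The bar is gripped squarely. Next, 55° clockwise with the matching carriage travel.

{"method": "send_rows", "body": {"xyz": [[-0.0008,0.0034,0],[-0.0008,0.0034,0],[-0.0008,0.0034,0],[-0.0008,0.0034,0],[-0.0008,0.0034,0],[-0.0008,0.0034,0],[-0.0008,0.0034,0],[-0.0008,0.0034,0],[-0.0008,0.0034,0],[-0.0008,0.0034,0],[-0.0008,0.0034,0],[0,0,0]], "delta_rot": [[0,0,-5],[0,0,-5],[0,0,-5],[0,0,-5],[0,0,-5],[0,0,-5],[0,0,-5],[0,0,-5],[0,0,-5],[0,0,-5],[0,0,-5],[0,0,0]]}}

```text
clock: 5.5
position: [0.5277, 0.0462, 0.065]
ee_rot: [0.0, 0.323, 0.947, 0.001]
contact_force: [0.2, 4.4, 6.6]
width: 0.0135
gripper_force: 59.4
```

```bash
python3 - <<'E'
from h import *
st();a=grab('top','t3.png');b=grab('wrist','w3.png');st()
im=cv2.imread('pics/t3.png')[160:265,150:290]
im=cv2.convertScaleAbs(cv2.resize(im,(400,300),interpolation=cv2.INTER_CUBIC),alpha=1.6)
cv2.imwrite('pics/c3.png',np.vstack([np.hstack([im,np.zeros((300,160,3),np.uint8)]),cv2.imread('pics/w3.png')[:300]]))
E
```

```text
t 5.5 pos [0.5277 0.0462 0.065 ] bar dir 142.36 tilt (np.float64(0.0016866896590439122), np.float64(0.0021232927222247515)) q6 -0.9611353527774635 F [0.2 4.4 6.6] M [ 0.62  0.06 -0.02] w 0.013503698644329466 59.35429573059082
t 5.6 pos [0.5277 0.0461 0.065 ] bar dir 142.42 tilt (np.float64(0.0015725922285199487), np.float64(0.0024367479593848254)) q6 -0.9627549748115675 F [-0.3  5.2  6.1] M [0.64 0.03 0.1 ] w 0.013021505342859332 59.38018798828125
```

View pics/c3.png

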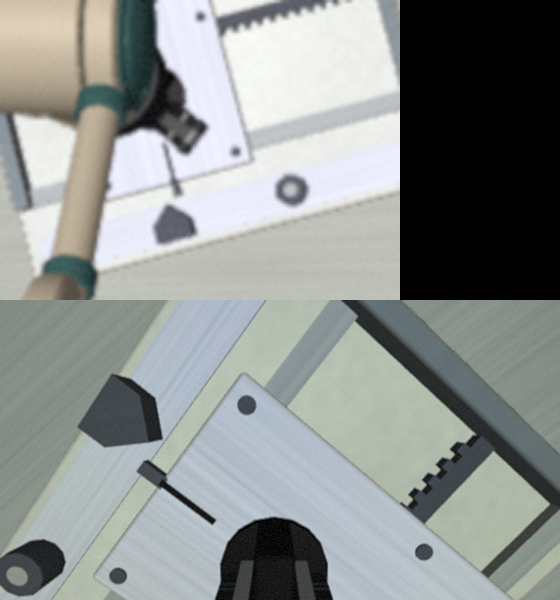

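```bash
python3 - <<'E'
from h import *
im=cv2.imread('pics/w3.png')[60:200,60:220]
w=cv2.convertScaleAbs(cv2.resize(im,(640,560),interpolation=cv2.INTER_CUBIC),alpha=2,beta=10)
cv2.imwrite('pics/c3b.png',w)
E
```

```text
(no output)
```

View pics/c3b.png

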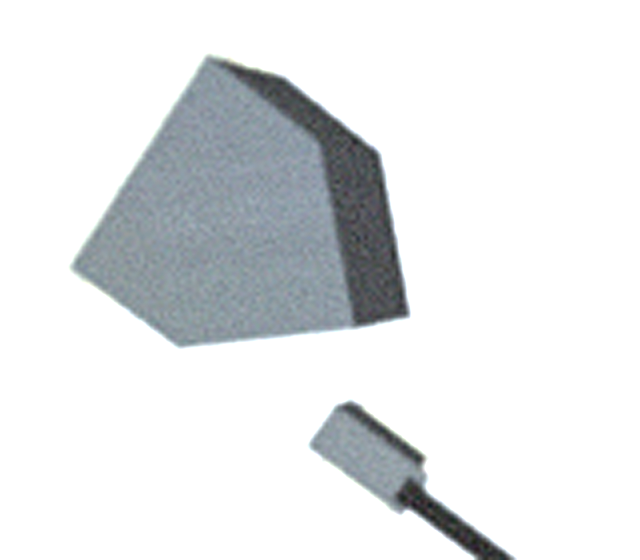

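```bash
python3 - <<'E'
from h import *
a=dict(np.load('/tmp/w3.png.npz'));b=dict(np.load('/tmp/t3.png.npz'))
P=lambda x,y,z:ray(a,60+(x+.5)/4-.5,60+(y+.5)/4-.5,z)
ix=P(352,327,.042);pt=P(330,423,.041)
d=P(209,57,.042)-P(73,267,.042);print('block width',np.linalg.norm(d),'th',(np.degrees(np.arctan2(d[1],d[0]))-90)%180)
Q=lambda x,y,z:ray(b,150+(x+.5)/2.857-.5,160+(y+.5)/2.857-.5,z)
ix2=Q(172,204,.042);pt2=Q(179,194,.041)
# carriage front edge in wrist
f=ray(a,245,73,.044);g=ray(a,94,277,.044);e=f-g;print('carr th',(np.degrees(np.arctan2(e[1],e[0]))-90)%180)
for th in (13.7,14.3):
  t=np.radians(th);y=np.array([-np.sin(t),np.cos(t),0]);print(th,(pt-ix)@y,(pt2-ix2)@y)
print(ix,pt,ix2,pt2)
E
```

```text
block width 0.027500112035915045 th 13.575166537692297
carr th 13.423048076334453
13.7 -0.01068013667746675 -0.006795193574272301
14.3 -0.010718769566913517 -0.006856651056453882
[0.44935846 0.03600976 0.042     ] [0.45552653 0.02652048 0.041     ] [0.449436   0.03368557 0.042     ] [0.45678182 0.02848211 0.041     ]
```

{"method": "send_rows", "body": {"xyz": [[-0.0008,0.0034,0],[-0.0008,0.0034,0],[-0.0008,0.0034,0],[0,0,0],[0,0,0]], "delta_rot": [[0,0,-5],[0,0,-5],[0,0,-5.2],[0,0,0],[0,0,0]]}}

```text
clock: 6.1
position: [0.5256, 0.0567, 0.065]
ee_rot: [0.0, 0.445, 0.896, 0.002]
contact_force: [-0.1, 6.8, 4.8]
width: 0.0128
gripper_force: 59.3
```

```bash
python3 - <<'E'
from h import *
st();a=grab('wrist','w4.png')
cv2.imwrite('pics/w4b.png',cv2.convertScaleAbs(cv2.resize(cv2.imread('pics/w4.png')[20:220,20:280],None,fx=3,fy=3,interpolation=cv2.INTER_CUBIC),alpha=2,beta=10)[:600,:800])
E
```

```text
t 6.1 pos [0.5256 0.0567 0.065 ] bar dir 127.21 tilt (np.float64(0.0022703632249918087), np.float64(0.0032732327221769173)) q6 -0.67835128228995 F [-0.1  6.8  4.8] M [ 0.87 -0.02  0.12] w 0.012808577017045776 59.315065741539
```

View pics/w4b.png

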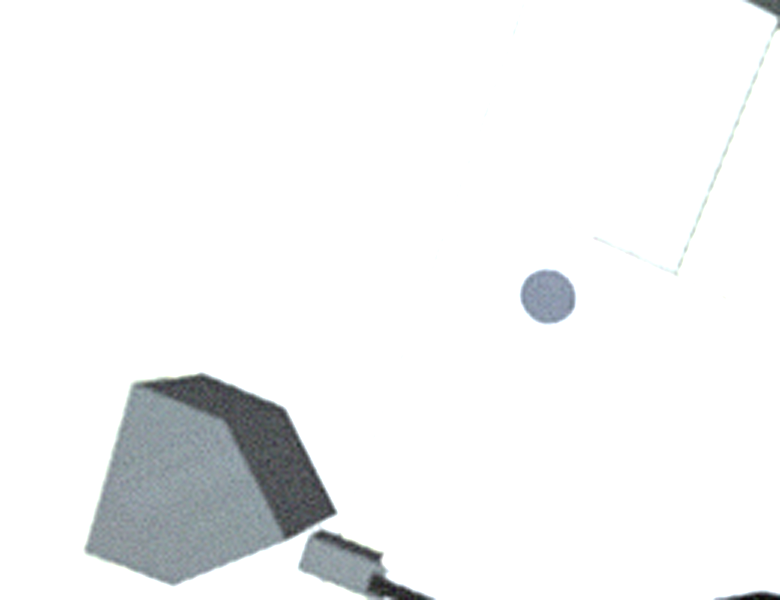

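The V-nose tip is at crop (286,539) and the middle of the pointer's end at (307,552), so they are nearly in line. I'll compute what is left.

```bash
python3 - <<'E'
from h import *
a=dict(np.load('/tmp/w4.png.npz'))
P=lambda x,y,z:ray(a,20+(x+.5)/3-.5,20+(y+.5)/3-.5,z)
ix=P(286,539,.042);pt=P(307,552,.041);m=(P(134,384,.042)+P(87,551,.042))/2
r=P(380,558,.041);l=P(368,592,.041)  # pointer head rear
for th in (13.4,13.7,14):
  t=np.radians(th);y=np.array([-np.sin(t),np.cos(t),0]);print(th,(pt-ix)@y,'vs block mid',(pt-m)@y,'rear',((r+l)/2-ix)@y)
d=P(134,384,.042)-P(87,551,.042);print(np.degrees(np.arctan2(d[1],d[0]))-90,pt-ix)
E
```

```text
13.4 -0.0010468948144133608 vs block mid -0.0007169000285543694 rear -0.0003857975844310581
13.7 -0.0010639934574627262 vs block mid -0.0008772646956830933 rear -0.00045846930634076865
14 -0.001081062930593983 vs block mid -0.001037605312157038 rear -0.0005311284590828527
13.765732380554397 [ 0.00342199 -0.00026096 -0.001     ]
```

{"method": "send_rows", "body": {"xyz": [[-0.0002,0.0009,0],[0,0,0],[0,0,0]], "delta_rot": [[0,0,-1.4],[0,0,0],[0,0,0]]}}

```text
clock: 6.45
position: [0.5255, 0.0576, 0.065]
ee_rot: [0.0, 0.455, 0.89, 0.002]
contact_force: [0.6, 5.8, 4.8]
width: 0.0132
gripper_force: 59.3
```

{"method": "send_rows", "body": {"xyz": [[0,0,0],[0,0,0],[0,0,0],[0,0,0],[0,0,0],[0,0,0],[0,0,0],[0,0,0],[0,0,0],[0,0,0]], "delta_rot": [[0,0,0],[0,0,0],[0,0,0],[0,0,0],[0,0,0],[0,0,0],[0,0,0],[0,0,0],[0,0,0],[0,0,0]], "gripper": 0.0854}}

```text
clock: 7.45
position: [0.5245, 0.0557, 0.0643]
ee_rot: [0.0, 0.456, 0.89, 0.0]
contact_force: [-0.3, -0.1, -0.1]
width: 0.0856
gripper_force: 0.0
```

{"method": "send_rows", "body": {"xyz": [[0,0,0.01],[0,0,0.015],[0,0,0.015],[0,0,0.01],[0,0,0.005],[0,0,0],[0,0,0],[0,0,0]], "delta_rot": [[0,0,0],[0,0,0],[0,0,0],[0,0,0],[0,0,0],[0,0,0],[0,0,0],[0,0,0]]}}

```text
clock: 8.25
position: [0.5239, 0.0558, 0.1187]
ee_rot: [-0.001, 0.456, 0.89, -0.0]
contact_force: [-0.1, -0.5, -0.8]
width: 0.0851
gripper_force: 0.0
```

```bash
python3 - <<'E'
from h import *
st();a=grab('wrist','w5.png');st()
cv2.imwrite('pics/w5b.png',cv2.convertScaleAbs(cv2.resize(cv2.imread('pics/w5.png')[60:260,40:300],None,fx=3,fy=3,interpolation=cv2.INTER_CUBIC),alpha=2,beta=10)[:600,:800])
E
```

```text
t 8.25 pos [0.5239 0.0558 0.1187] bar dir 125.79 tilt (np.float64(-0.0014303374850787652), np.float64(6.584846850280846e-05)) q6 -0.6507008123241769 F [-0.1 -0.5 -0.8] M [-0.04 -0.01 -0.04] w 0.08506192712247598 0.0
t 8.3 pos [0.524  0.0558 0.1186] bar dir 125.78 tilt (np.float64(-0.0014200545069547941), np.float64(8.73855053320473e-05)) q6 -0.6506262047761704 F [ 0.1 -0.6 -0.2] M [-0.01  0.   -0.02] w 0.08559346457075728 0.0
```

View pics/w5b.png

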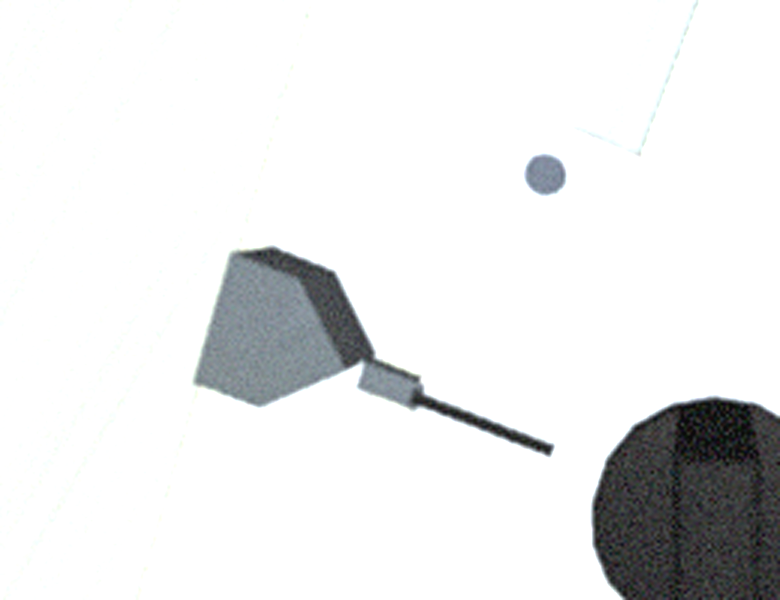

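```bash
python3 - <<'E'
from h import *
a=dict(np.load('/tmp/w5.png.npz'))
P=lambda x,y,z:ray(a,40+(x+.5)/3-.5,60+(y+.5)/3-.5,z)
ix=P(346,367,.042);pt=P(362.5,374,.041);m=(P(233,253,.042)+P(196,383,.042))/2
r=(P(420,380,.041)+P(412,407,.041))/2
for th in (13.4,13.7,14):
  t=np.radians(th);y=np.array([-np.sin(t),np.cos(t),0]);print(th,(pt-ix)@y,'vs block mid',(pt-m)@y,'rear',(r-ix)@y)
E
```

```text
13.4 -0.00038292446576168983 vs block mid 0.0003774457229773033 rear -8.089463569205753e-05
13.7 -0.0004000327995301885 vs block mid 0.0002189405421473943 rear -0.00015678768726323
14 -0.00041713016619741297 vs block mid 6.0429358951924655e-05 rear -0.00023267644042075598
```

The pointer is in line within about 0.3 mm, and the gripper is open and clear above the knob.

```bash
python3 -c "
from rig import order
print(order.sign_off())"
```

```text
the job is handed in; nothing more can be done
None
```

The feed knob was turned about 72° clockwise, leaving the pointer within about 0.4 mm of in line with the V-nosed index block; the knob was released with the gripper clear above it, the valve knob was not touched, and the job was handed in at about 8.3 s.

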